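# Bring the centrifuge's empty bucket to the front

## Robot

A 7-joint arm with a two-finger parallel gripper is mounted at the origin on the work surface. World frame = base frame: x ahead of the robot, y to its left, z up, the work surface at z = 0. Lengths are in m, angles in rad, forces in N, time in s.
With the tool pointing down it reaches from about 0.4 to 0.925 m from the base axis. Payload 4.1 kg.
Tool frame: the origin (TCP) lies between the finger pads; the fingertips stand 8 mm ahead of it and the grasp point (between the pads) lies 11 mm behind it (ctrl.tip_extent is the distance from the TCP to the fingertips, in m); y points along the fingers, z is the direction in which the jaws open and shut, and the axes are right-handed (so a half turn about y gives the same grasp; the last joint's range is limited). The gripper opens to 85 mm and grips with 20 to 120 N. Pads are 22 mm wide; open, the fingers measure 114 mm over their backs; the gripper's body (76 mm by 85 mm) begins 54 mm behind the grasp point. The pads swing forward as they close: fully open they stand 13 mm farther back than shut.
Start: joints at [-1.29, 0.398, 0.045, 1.537, -0.019, 1.207, -0.051], TCP at [0.241, 0.604, 0.239] pointing down, gripper open.
Joint ranges: [-2.82, 2.82], [-0.49, 2.23], [-1.37, 1.46], [0, 2.46], [-1.36, 4.5], [0.23, 2], [-2.94, 2.94]. Speed limits (rad/s): [2.57, 2.57, 3.14, 3.14, 3.14, 3.14, 3.14].

## Interface

Orientations are given as a 3x3 rotation matrix whose columns are the frame's x, y, z axes.
In Python, from workcell import ctrl gives the robot as it stands. The module is installed in compiled form; this text tells all that it offers.
- The arm moves only by the tool carry_out, never from a script. Its argument "series" is text: rows parted by semicolons, each of 4 numbers parted by spaces: the shift along the tool's x, y, z in m, then the turn about the tool's y in rad. A call has 1 to 10 rows; each row shifts and turns the pose as measured when the row begins, along the tool's axes as they then stand; what a row does not reach is not made up. A row lasts 1/12 s, in which the tool goes at most 41.7 mm and 7.16 degrees, less where a joint would pass 70% of its speed; a pose out of reach is approached as far as the arm can. A call with a gripper value outside its range is refused whole. "claw" is the gripper's target within -1 to 1 (shut at 1, half-way at 0, fully open at -1), set as the call begins (left out, the last holds). The fingers move at their own pace and stop on an object; "newtons" is the grip in N (left out, the last holds). Time passes only in rows, so rows that do not move let the fingers close. It gives the time, the measured TCP pose, the force and the opening at its end, in the units of the state.
- ctrl.sense(): the state, without advancing time (a new reading comes with each control period).
- ctrl.get_image(name): name is "scene" or "top"; returns a dict with "color" (480x640x3 uint8, red, green, blue), "mtx" (3x3 intrinsics, pixels), "dist_coeffs" ([k1, k2, p1, p2, k3] as OpenCV has them; the pictures are not rectified), "extrinsics" (4x4, takes a point from world to camera coordinates). Camera axes: x right, y down, z forward; pixel columns grow to the right and rows downward; lengths in m; the calibration is good to about 2 mm. A picture is of the moment at which its call begins. There is no depth.
- ctrl.hand_in(): hands the job in, once; it reports no verdict.
Trained networks look in a picture, given as the dict that the camera call returned (one of the last four; its "shot" number tells which), for a name from the list of things; names that differ only in an ending like _2 or _b are one class to them, and where a whole thing is asked for, a point or a joint stands for the part that bears it (a point fixed in the world has none). Each returns a list of dicts, best first, with "score" (0 to 1); they miss things now and then, are a little off and sometimes report something else, mostly with a low value. They report only what shows in the picture. A call takes as long as a camera call.
- ctrl.search_frame(name, picture): "bbox" ([left, top, right, bottom] in pixels, round what is visible of it).
- ctrl.cut_out(name, picture): "region" (480x640 bool, what is visible of it) and "bbox" ([left, top, right, bottom] in pixels, round what is visible of it).
- ctrl.spot_point(name, picture): "xy" ([column, row] in pixels: a listed point, or the origin of a listed thing).
The state is a dict: "time": time; "qpos": joint angles; "dq": joint speeds; "joint_efforts": joint torques, N m; "tcp_pos": TCP position; "tcp_rot": TCP orientation; "force": force on the tool from outside, world axes, zero at the start; "ft_torque": the same for the moment, N m; "finger_gap": opening from 0.0 (shut) to 1.0 (fully open).
Only numpy, scipy, OpenCV 4.12 (cv2) and the standard library are available. Lean on these libraries where they do the work, as an engineer would, in place of code of your own. Each camera call takes 0.05 s, during which the arm holds its last target.

## Task

The bench centrifuge stands open with serum tubes in three of its four buckets. Push one of the rotor's arms round with a fingertip, gently and without flicking it into a spin, until the empty bucket stands squarely at the front of the machine, facing the middle of the control panel, ready for the next tube. Only push: grip nothing, lift no tube, and leave the other things on the bench and on the machine where they are.

Things in the scene. Friction and masses are not known exactly. Their poses are not given: they have to be found in the camera images.
- centrifuge: White bench centrifuge, fixed. Origin on the rotor's axis at bench level; its -x axis points out of its front (the side with the grey sloping control panel, towards the robot), z up. Casing 310 mm wide, reaching 225 mm forward of the axis (panel included) and 205 mm back; flat deck 215 mm above the bench, clear of the round bowl in its middle.
- bowl_rim (a point): Centre of the bowl's mouth, on the rotor's axis at the height of its black rubber rim, 221 mm above the bench. The steel bowl is 265 mm wide inside, its floor 56 mm above the bench. The open lid (fixed, 310 mm wide, clear in a white frame) leans back from 185 mm behind the axis at deck height to 290 mm behind it at its top, 550 mm above the bench.
- rotor: Four-arm aluminium rotor in the bowl. Origin on its axis, 176 mm above the bench; turns about its z (up), either way, with no end stops. Friction about 0.05 N m: about 1 N at a finger turns it and it stays where it is left. Arms along its own -x, -y, +x and +y, the bowl open between them; the empty bucket hangs from the arm along -x. Hub 60 mm across.
- empty_arm (a point): On top of the arm of the empty bucket, 53 mm from the axis, 185 mm above the bench. Each of the four arms is alike: 14 mm wide, 18 mm tall (167 to 185 mm above the bench), plain from the hub (30 mm from the axis) to a 56 mm wide fork that spans 71 to 112 mm from the axis and carries the bucket.
- rotor_hub (a point): Top of the nut at the centre of the rotor, on its axis, 201 mm above the bench.
- empty_place (a point): Centre of the mouth of the empty bucket (no yellow cap in it), 98 mm from the rotor's axis, 188 mm above the bench. All four buckets are blue, 34 mm wide at the rim, and reach down to 78 mm above the bench; the yellow caps in the other three reach 192 mm.
- tube_a: Serum tube with a yellow cap in a bucket of the rotor, 13 mm thick, cap 17 mm, 104 mm tall; stands loose in the bucket on the rotor's +90 degree side of the empty one. Origin under its foot, 88 mm above the bench when seated.
- tube_b: The same, in the bucket opposite the empty one.
- tube_c: The same, in the bucket on the rotor's -90 degree side of the empty one.
- red_rack: Bystander: red tube rack with white-capped tubes, 100 x 210 mm, 100 mm tall, loose. Origin under its centre.
- white_rack: Bystander: white comb-shaped analyser rack, 32 x 215 mm, 98 mm tall at its one dark-capped tube, loose. Origin under its centre.
- tip_box: Bystander: box of pipette tips, blue with a clear lid, 82 x 122 mm, 75 mm tall, loose. Origin under its centre.
- wash_bottle: Bystander: white bottle with a red cap, 68 mm thick, 165 mm tall, loose. Origin under its centre.
- tube_stand: Bystander: grey block, 50 x 50 mm, 42 mm tall, loose, with the next tube in its hole. Origin under its centre.
- next_tube: Bystander: yellow-capped serum tube waiting in the tube stand, 13 mm thick, its top 112 mm above the bench. Origin under its foot.
- forceps: Bystander: steel forceps, about 120 mm long, 6 mm thick, lying loose across the centrifuge's deck in front of the bowl, 160 mm from the rotor's axis. Origin under its middle.

How it is judged:
At the end, for the whole second after the job is handed in: The empty bucket's mouth lies within 18 mm (about 10 degrees) either side of the machine's middle line, at the front; the rotor is at rest (below 0.05 rad/s), the three tubes sit fully down in their buckets (within 3 mm), and each bystander is within 20 mm of where it stood (x of empty_place in the frame of centrifuge below -0.09 m and y of empty_place in the frame of centrifuge between -0.018 and 0.018 m and angular speed of rotor below 0.05 rad/s and height (world z) of each of tube_a, tube_b, tube_c below 0.091 m and distance of each of red_rack, white_rack, tip_box, wash_bottle, tube_stand, next_tube, forceps from where it was at the start of the episode below 0.02 m); the robot touches nothing.
It fails at once if the rotor is flicked into a spin (faster than 6 rad/s) (angular speed of rotor above 6 rad/s).
It fails at once if the rotor is gripped or shoved hard (more than 25 N between the fingers and the rotor) (contact force between the fingers and rotor above 25 N).
It fails at once if a tube is lifted out of its bucket (by more than 10 mm) (height (world z) of any of tube_a, tube_b, tube_c above 0.098 m).
It fails at once if a bystander is lifted, knocked over or pushed away (more than 40 mm) (distance of any of red_rack, white_rack, tip_box, wash_bottle, tube_stand, next_tube, forceps from where it was at the start of the episode above 0.04 m or angle between any of wash_bottle, next_tube, white_rack's own z axis and vertical above 0.6 rad).
It also fails if it takes over 48 s, if anything falls off the work surface, if the arm or the gripper's body presses on something with over 40 N, if the wrist force passes 120 N, or if a joint passes its speed limit or range.

## Working session

There is one attempt and no reset: what is moved stays moved. The work goes in short steps, Python scripts to look and compute and a tool call to move; the robot and the scene stay as the last step left them, time stands still between calls to the robot, and variables do not carry over. Pictures are saved under pics/ and viewed, and the job is handed in when it is done.

Besides the shell and the picture viewer there is one more tool, called after "Emit:" as a command line: name --argument value ..., lists and objects as JSON in quotes. carry_out: Moves the arm, as the interface text tells. Its arguments: {"type":"object","properties":{"series":{"type":"string"},"claw":{"type":"number"},"newtons":{"type":"number"}},"required":["series"]}

```bash
mkdir -p pics
cat > h.py <<'E'
import numpy as np,cv2
from workcell import ctrl
def ray(pic,xy):
    K=np.array(pic["mtx"]);d=np.array(pic["dist_coeffs"]);T=np.array(pic["extrinsics"])
    u=cv2.undistortPoints(np.array([[xy]],float),K,d)[0,0]
    R=T[:3,:3];t=T[:3,3]
    return -R.T@t, R.T@np.array([u[0],u[1],1])
def atz(pic,xy,z):
    o,d=ray(pic,xy); return o+d*(z-o[2])/d[2]
def proj(pic,P):
    T=np.array(pic["extrinsics"])
    return cv2.projectPoints(np.array(P,float).reshape(-1,1,3),cv2.Rodrigues(T[:3,:3])[0],T[:3,3],np.array(pic["mtx"]),np.array(pic["dist_coeffs"]))[0].reshape(-1,2)
def save(pic,n): cv2.imwrite("pics/"+n,pic["color"][:,:,::-1])
E
python3 - <<'E'
from h import *
s=ctrl.sense();print(s["tcp_pos"],s["tcp_rot"],s["finger_gap"],ctrl.tip_extent,s["time"])
Z=dict(bowl_rim=.221,empty_arm=.185,rotor_hub=.201,empty_place=.188,forceps=.215,wash_bottle=0)
for n in("scene","top"):
    p=ctrl.get_image(n);save(p,n+"0.png")
    for k,z in Z.items():
        r=ctrl.spot_point(k,p)
        for q in r[:2]: print(n,k,round(q["score"],2),np.round(q["xy"],1),np.round(atz(p,q["xy"],z),3))
    print(ray(p,(320,240)))
E
```

```text
[0.24071451 0.60311223 0.23824912] [[ 9.28794344e-01 -6.07782997e-04  3.70595059e-01]
 [-3.70595533e-01 -1.88383367e-03  9.28792443e-01]
 [ 1.33635197e-04 -9.99998041e-01 -1.97493572e-03]] 1.0000412316421134 0.008 0.0
scene bowl_rim 0.84 [280.6 242.9] [0.59  0.028 0.221]
scene rotor_hub 0.79 [286.2 249.4] [0.582 0.037 0.201]
scene empty_place 0.88 [245.6 269.7] [0.678 0.015 0.188]
scene forceps 0.49 [331.6 203.6] [0.42  0.008 0.215]
scene wash_bottle 0.71 [433.3 440.7] [0.579 0.501 0.   ]
scene wash_bottle 0.5 [221.1 164.1] [ 0.408 -0.487  0.   ]
(array([1.09377149, 0.68820922, 1.17522107]), array([-0.45214094, -0.48072842, -0.75133909]))
top bowl_rim 0.6 [323.5 187.4] [0.578 0.029 0.221]
top empty_arm 0.92 [325.7 169.3] [0.631 0.025 0.185]
top rotor_hub 0.93 [320.8 188. ] [0.58  0.036 0.201]
top empty_place 0.68 [327.9 150.3] [0.679 0.021 0.188]
top empty_place 0.41 [506.3 269.5] [ 0.392 -0.426  0.188]
top forceps 0.5 [331.9 254.4] [0.415 0.004 0.215]
top wash_bottle 0.63 [153.4 196.5] [0.578 0.505 0.   ]
(array([0.32438535, 0.01865034, 1.64572547]), array([ 0.0873351 ,  0.01090503, -0.99630435]))
```

View pics/top0.png

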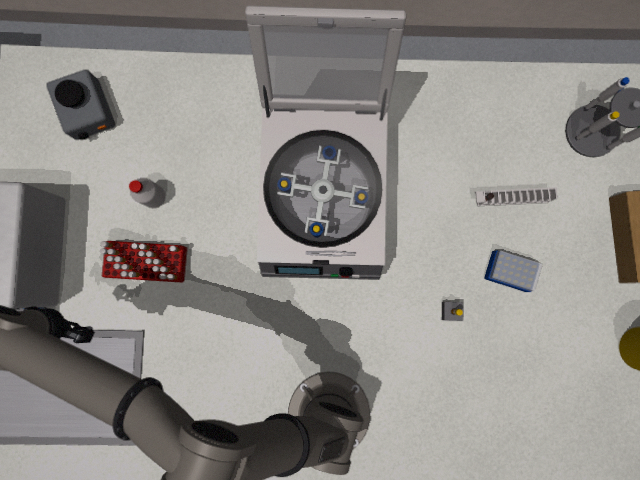

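View pics/scene0.png

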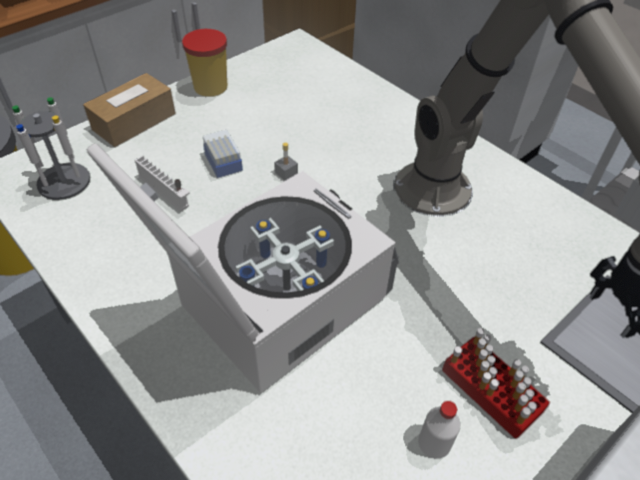

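The top view shows the empty bucket at the back (328,152), the hub at (322,189), the caps at (285,184), (361,197) and (316,229), and the forceps at (331,253). Next I'll measure the machine's yaw with an overlay.

Run:
```python
from h import *
p=ctrl.get_image("top")
r=ctrl.cut_out("centrifuge",p);print([(q["score"],q["bbox"]) for q in r][:2])
im=p["color"][:,:,::-1].copy()
o=[.580,.034]
from scipy.optimize import minimize
g=cv2.GaussianBlur(cv2.cvtColor(p["color"],cv2.COLOR_RGB2GRAY),(0,0),1.0).astype(float)
gx=cv2.Sobel(g,cv2.CV_64F,1,0);gy=cv2.Sobel(g,cv2.CV_64F,0,1);m=np.minimum(np.hypot(gx,gy),150)
def W(a,x,y,yaw):
    c,s=np.cos(yaw),np.sin(yaw);a=np.array(a);return np.c_[x+c*a[:,0]-s*a[:,1],y+s*a[:,0]+c*a[:,1],a[:,2]]
t=np.linspace(0,1,60)
side=[(-.14+.30*k,sg*.155,.215) for sg in(1,-1) for k in t]
th=np.linspace(0,2*np.pi,120)
ring=[(.1325*np.cos(a),.1325*np.sin(a),.221) for a in th]
def cost(v,pts):
    q=proj(p,W(pts,*v)).astype(np.float32)
    return -cv2.remap(m.astype(np.float32),q[:,0].copy(),q[:,1].copy(),1).mean()
best=min(((cost((x,y,w),side)+0.5*cost((x,y,w),ring)),x,y,w) for x in np.arange(.572,.59,.002) for y in np.arange(.026,.046,.002) for w in np.radians(np.arange(-8,4,.5)))
print(best,np.degrees(best[3]))
v=best[1:]
for w in np.radians(np.arange(-6,2,.5)): print(round(np.degrees(w),1),round(cost((v[0],v[1],w),side),1),end=' | ')
for q in proj(p,W(side+ring+[(-.16,0,.215),(-.098,0,.188)],*v)): cv2.circle(im,tuple(np.int32(np.round(q))),0,(0,0,255),-1)
cv2.imwrite("pics/ov.png",cv2.resize(im[90:290,230:430],(800,600)[::-1] if 0 else (600,600),interpolation=cv2.INTER_NEAREST))
f=ctrl.cut_out("forceps",p)
if f:
    ys,xs=np.nonzero(f[0]["region"]);print("forceps",f[0]["bbox"],atz(p,(xs.min(),ys[xs.argmin()]),.22),atz(p,(xs.max(),ys[xs.argmax()]),.22))
```

```text
[(0.94, [244.9, 6.7, 405.2, 278.2])]
(np.float32(-111.41944), np.float64(0.59), np.float64(0.031999999999999994), np.float64(0.0)) 0.0
-6.0 -25.0 | -5.5 -25.8 | -5.0 -28.0 | -4.5 -30.5 | -4.0 -33.3 | -3.5 -36.7 | -3.0 -41.4 | -2.5 -47.0 | -2.0 -53.9 | -1.5 -61.9 | -1.0 -69.5 | -0.5 -74.6 | 0.0 -76.3 | 0.5 -74.9 | 1.0 -69.8 | 1.5 -63.3 | forceps [303.1, 251.9, 332.5, 255.1] [0.41930968 0.06729418 0.22      ] [0.42106597 0.00198214 0.22      ]
```

View pics/ov.png

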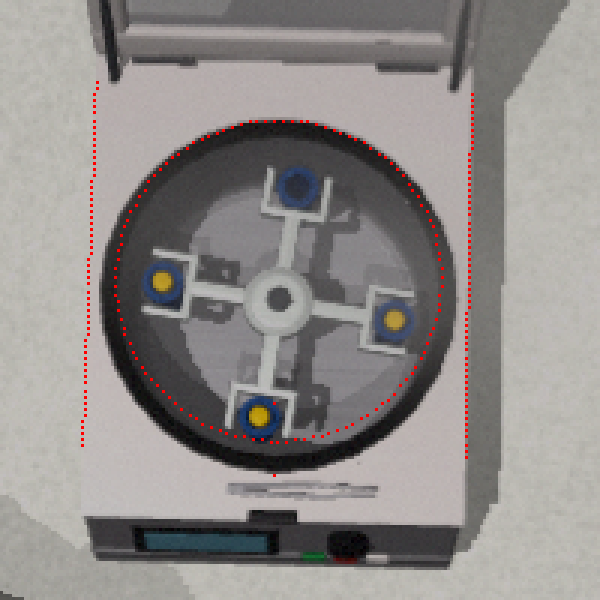

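Emit:
carry_out --series "0 -0.03 0 0;0 -0.03 0 0;0 -0.03 0 0;0 -0.03 0 0;0 0 0 0" --claw 1 --newtons 20

```text
time: 1.27
tcp_pos: [0.2403, 0.602, 0.3609]
tcp_rot: [[0.929, -0.002, 0.371], [-0.371, -0.008, 0.929], [0.001, -1.0, -0.008]]
force: [0.5, 0.6, 0.7]
finger_gap: 0.3
```

Run:
```python
from h import *
p=ctrl.get_image("top")
P=lambda x,y,z:atz(p,(230+x/3,90+y/3),z)
def a(u,v):
    d=v-u;return np.degrees(np.arctan2(d[1],d[0]))
A,B=P(88,517,.2),P(464,525,.2);print("front",A,B,a(B,A)-90)
print("left side",a(P(84,430,.215),P(97,90,.215)),"right",a(P(465,430,.215),P(473,100,.215)))
A,B=P(84,430,.215),P(97,90,.215);C,D=P(465,430,.215),P(473,100,.215);print(A,B,C,D)
print("latch",P(273,517,.21), "lid", a(atz(p,(405,14),.55),atz(p,(248,8),.55))-90)
h=P(279,299,.201);print("hub",h)
for n,x,y,z in[("empty",298,188,.188),("L",162,281,.192),("R",394,320,.192),("F",258,417,.192)]:
    q=P(x,y,z);print(n,q,a(h,q),np.linalg.norm(q-h))
```

```text
front [0.39229234 0.18120915 0.2       ] [ 0.39394984 -0.1256462   0.2       ] 0.30948279372793763
left side -0.09000081736758626 right -0.3079898182864148
[0.46198553 0.18542611 0.215     ] [0.74350159 0.1849839  0.215     ] [ 0.47041204 -0.12361148  0.215     ] [ 0.74420144 -0.12508323  0.215     ]
latch [0.3957776  0.03040301 0.21      ] lid -0.4469602229646341
hub [0.57631466 0.03053136 0.201     ]
empty [0.67294818 0.01730667 0.188     ] -7.792746825029033 0.09839679882734256
L [0.59023455 0.1281372  0.192     ] 81.88358902239244 0.09900335785629776
R [ 0.56291287 -0.06530932  0.192     ] -97.96028520703346 0.09719075492863989
F [0.47888816 0.04522958 0.192     ] 171.4207876362554 0.09893917782179865
```

Emit:
carry_out --series "0 0 0 0.1;0 0 0 0.1;0 0 0 0"

```text
time: 1.57
tcp_pos: [0.2399, 0.6008, 0.357]
tcp_rot: [[0.832, -0.004, 0.555], [-0.555, -0.012, 0.832], [0.003, -1.0, -0.012]]
force: [0.1, 0.5, 0.4]
finger_gap: -0.001
```

Emit:
carry_out --series "0 -0.01 0 -0.1;0 -0.01 0 -0.1;0 -0.01 0 -0.1;0 0 0 -0.1;0 0 0 -0.1;0 0 0 -0.1;0 0 0 -0.1;0 0 0 -0.1;0 0 0 0"

```text
time: 2.32
tcp_pos: [0.2385, 0.5982, 0.3777]
tcp_rot: [[0.962, -0.009, -0.273], [0.273, -0.028, 0.962], [-0.016, -1.0, -0.024]]
force: [1.1, 0.7, -0.6]
finger_gap: -0.006
```

Emit:
carry_out --series "0.014 0 -0.03 0;0.014 0 -0.03 0;0.014 0 -0.03 0;0.014 0 -0.03 0;0.014 0 -0.03 0;0.014 0 -0.03 0;0.014 0 -0.03 0;0.014 0 -0.03 0;0.014 0 -0.03 0;0.014 0 -0.03 0"

```text
time: 3.15
tcp_pos: [0.4538, 0.3441, 0.3718]
tcp_rot: [[0.958, -0.022, -0.286], [0.285, -0.035, 0.958], [-0.031, -0.999, -0.027]]
force: [0.3, 0.1, -0.5]
finger_gap: -0.0
```

Emit:
carry_out --series "0.0075 0 -0.027 0;0.0075 0 -0.027 0;0.0075 0 -0.027 0;0.0075 0 -0.027 0;0.0075 0 -0.027 0;0.0075 0 -0.027 0;0.0075 0 -0.027 0;0.0075 0 -0.027 0;0.0075 0 -0.027 0;0 0 0 0"

```text
time: 3.98
tcp_pos: [0.5935, 0.1075, 0.3702]
tcp_rot: [[0.964, -0.028, -0.264], [0.263, -0.045, 0.964], [-0.039, -0.999, -0.036]]
force: [0.1, -0.8, -0.2]
finger_gap: 0.0
```

Emit:
carry_out --series "0.005 0 -0.018 0;0.005 0 -0.018 0;0.005 0 -0.018 0.09;0 0 0 0;0 0.02 0 0;0 0.02 0 0;0 0.02 0 0;0 0 0 0"

```text
time: 4.65
tcp_pos: [0.6201, 0.0534, 0.3054]
tcp_rot: [[0.986, -0.034, -0.165], [0.163, -0.045, 0.986], [-0.04, -0.998, -0.039]]
force: [-0.2, 0.0, -1.0]
finger_gap: 0.002
```

Run:
```python
from h import *
for n in("top","scene"):
    p=ctrl.get_image(n);save(p,n+"1.png")
    s=ctrl.sense();tip=s["tcp_pos"]+.008*s["tcp_rot"][:,1]
    c=np.int32(proj(p,[tip])[0]);print(n,c)
    im=p["color"][:,:,::-1].copy();cv2.circle(im,tuple(int(i) for i in c),1,(0,0,255),-1)
    im=im[max(c[1]-100,0):c[1]+100,max(c[0]-100,0):c[0]+100];cv2.imwrite(f"pics/{n}1c.png",cv2.resize(im,(600,600)))
print(s["tcp_pos"],s["qpos"])
```

```text
top [313 163]
scene [275 231]
[0.62221031 0.05384977 0.30944603] [-0.41785913  0.34400847  0.32696706  1.48464513 -0.06945359  1.36219356
  1.64449166]
```

View pics/scene1c.png

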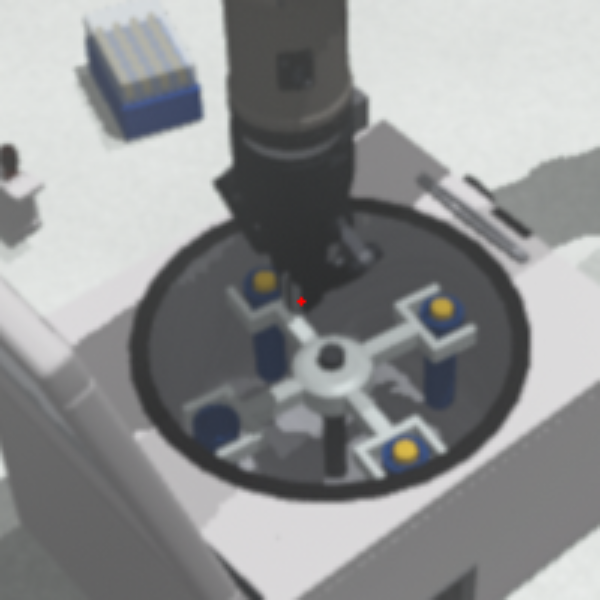

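View pics/top1.png

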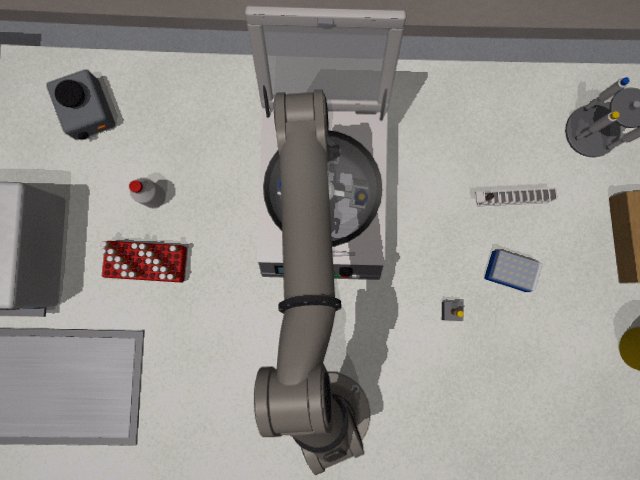

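Emit:
carry_out --series "0.005 0 0.013 0;0 0.018 0 0;0 0.018 0 0;0 0.018 0 0;0 0.018 0 0;0 0 0 0;0 0 0 0"

```text
time: 5.33
tcp_pos: [0.6311, 0.0772, 0.2465]
tcp_rot: [[0.985, -0.006, -0.173], [0.173, -0.034, 0.984], [-0.012, -0.999, -0.033]]
force: [-0.5, 0.1, 1.2]
finger_gap: 0.003
```

Emit:
carry_out --series "-0.011 0 -0.01 0;0 0 0 0;0 0 0 0"

```text
time: 5.58
tcp_pos: [0.6234, 0.0671, 0.2512]
tcp_rot: [[0.984, 0.0, -0.175], [0.175, -0.032, 0.984], [-0.006, -0.999, -0.032]]
force: [0.1, 0.9, 0.2]
finger_gap: 0.003
```

Emit:
carry_out --series "-0.003 0.015 -0.002 0;0 0.016 0 0;0 0.016 0 0;0 0.016 0 0;0 0.01 0 0;0 0 0 0;0 0 0 0"

```text
time: 6.17
tcp_pos: [0.6264, 0.0608, 0.1859]
tcp_rot: [[0.985, 0.018, -0.171], [0.172, -0.028, 0.985], [0.013, -0.999, -0.031]]
force: [-0.1, -0.8, 0.3]
finger_gap: -0.004
```

Emit:
carry_out --series "-0.004 0.01 0 0;-0.003 0.003 0 0;0 0 0 0;0.0013 0 -0.0029 0.06;0.0013 0 -0.0029 0.06;0.0013 0 -0.0029 0.06;0.0013 0 -0.0029 0.06;0.0013 0 -0.0029 0.06"

```text
time: 6.83
tcp_pos: [0.6284, 0.0461, 0.177]
tcp_rot: [[0.99, 0.025, 0.139], [-0.138, -0.025, 0.99], [0.028, -0.999, -0.021]]
force: [0.0, -0.3, 0.0]
finger_gap: -0.002
```

```bash
cat > st.py <<'E'
from h import *
s=ctrl.sense();R=s["tcp_rot"];t=s["tcp_pos"]
ph=np.arctan2(R[1,0],R[0,0]);d=t[:2]-np.array([.577,.0315])
u=np.array([np.cos(ph),np.sin(ph)]);n=np.array([-u[1],u[0]])
print("t",round(s["time"],2),"phi",round(np.degrees(ph),1),"along",round(1e3*d@u,1),"perp",round(1e3*d@n,1),"r",round(1e3*np.hypot(*d),1),"ang",round(np.degrees(np.arctan2(d[1],d[0])),1),"z",round(t[2],4),"yax",np.round(R[:,1],3),"F",np.round(s["force"],1),"q7",round(s["qpos"][6],2))
E
python3 st.py
```

```text
t 6.83 phi -7.9 along 48.9 perp 21.5 r 53.4 ang 15.8 z 0.177 yax [ 0.025 -0.025 -0.999] F [ 0.  -0.3  0. ] q7 1.41
```

Emit:
carry_out --series "0.0012 0 -0.0029 0.06;0.0012 0 -0.0029 0.06;0.0012 0 -0.0029 0.06;0.0012 0 -0.0029 0.06;0.0012 0 -0.0029 0.06;0.0012 0 -0.0029 0.06;0.0012 0 -0.0029 0.06;0.0012 0 -0.0029 0.06"

```text
time: 7.5
tcp_pos: [0.632, 0.0279, 0.1809]
tcp_rot: [[0.802, 0.034, 0.596], [-0.596, -0.014, 0.803], [0.036, -0.999, 0.009]]
force: [1.4, 1.2, -0.4]
finger_gap: 0.002
```

```bash
python3 st.py
python3 - <<'E'
from h import *
p=ctrl.get_image("scene");im=p["color"][150:340,180:400,::-1];cv2.imwrite("pics/s2.png",cv2.resize(im,(660,570)))
E
```

```text
t 7.5 phi -36.6 along 46.3 perp 29.9 r 55.2 ang -3.7 z 0.1809 yax [ 0.034 -0.014 -0.999] F [ 1.4  1.2 -0.4] q7 0.99
```

View pics/s2.png

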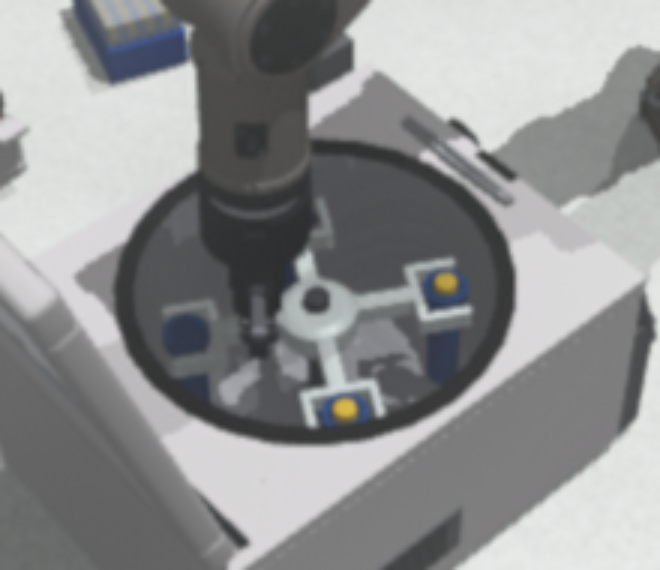

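Emit:
carry_out --series "0.0018 0.001 -0.004 0.03;0.0018 0.001 -0.004 0.03;0.0018 0.001 -0.004 0.03;0.0018 0.001 -0.004 0.04;0.0018 0 -0.004 0.05;0.0018 0 -0.004 0.05;0.0018 0 -0.004 0.05;0.0018 0 -0.004 0.05"

```text
time: 8.22
tcp_pos: [0.6214, -0.004, 0.1785]
tcp_rot: [[0.55, 0.039, 0.834], [-0.835, -0.009, 0.551], [0.029, -0.999, 0.028]]
force: [0.8, 1.6, 0.1]
finger_gap: -0.003
```

```bash
python3 st.py
```

```text
t 8.22 phi -56.6 along 54.0 perp 17.5 r 56.8 ang -38.6 z 0.1785 yax [ 0.039 -0.009 -0.999] F [0.8 1.6 0.1] q7 0.73
```

Emit:
carry_out --series "0.0005 0.0005 -0.003 0.065;0.0005 0.0005 -0.003 0.065;0.0005 0.0005 -0.003 0.065;0.0006 0.0005 -0.0033 0.065;0.0006 0 -0.0033 0.06;0.0006 0 -0.0033 0.06;0.0006 0 -0.0033 0.06;0.0006 0 -0.0033 0.06"

```text
time: 8.88
tcp_pos: [0.6003, -0.0222, 0.1773]
tcp_rot: [[0.045, 0.048, 0.998], [-0.999, -0.01, 0.046], [0.012, -0.999, 0.048]]
force: [1.4, 0.2, 0.4]
finger_gap: 0.004
```

```bash
python3 st.py
```

```text
t 8.88 phi -87.4 along 54.7 perp 20.9 r 58.6 ang -66.5 z 0.1773 yax [ 0.048 -0.01  -0.999] F [1.4 0.2 0.4] q7 0.28
```

Emit:
carry_out --series "-0.0003 0 -0.0033 0.055;-0.0003 0 -0.0033 0.055;-0.0003 0 -0.0033 0.055;-0.0003 0 -0.0033 0.055;-0.0003 0 -0.0033 0.055;0 0 -0.0033 0.055;0 0 -0.0033 0.055;0 0 -0.0033 0.055"

```text
time: 9.55
tcp_pos: [0.5751, -0.0262, 0.1775]
tcp_rot: [[-0.418, 0.057, 0.907], [-0.908, -0.018, -0.418], [-0.007, -0.998, 0.059]]
force: [0.2, -0.3, 0.1]
finger_gap: -0.004
```

```bash
python3 st.py
```

```text
t 9.55 phi -114.7 along 53.2 perp 22.4 r 57.7 ang -91.9 z 0.1775 yax [ 0.057 -0.018 -0.998] F [ 0.2 -0.3  0.1] q7 -0.16
```

Emit:
carry_out --series "-0.0003 0 -0.0034 0.05;-0.0003 0 -0.0034 0.05;-0.0003 0 -0.0034 0.05;-0.0003 0 -0.0034 0.05;-0.0003 0 -0.0034 0.05;0 0 -0.0034 0.05;0 0 -0.0034 0.05;0 0 -0.0034 0.05"

```text
time: 10.22
tcp_pos: [0.5532, -0.0205, 0.1776]
tcp_rot: [[-0.762, 0.064, 0.644], [-0.647, -0.029, -0.762], [-0.03, -0.998, 0.063]]
force: [0.2, -1.1, 0.7]
finger_gap: 0.002
```

```bash
python3 st.py
python3 - <<'E'
from h import *
p=ctrl.get_image("scene");im=p["color"][150:340,180:400,::-1];cv2.imwrite("pics/s3.png",cv2.resize(im,(660,570)))
E
```

```text
t 10.22 phi -139.7 along 51.8 perp 24.2 r 57.2 ang -114.6 z 0.1776 yax [ 0.064 -0.029 -0.998] F [ 0.2 -1.1  0.7] q7 -0.58
```

View pics/s3.png

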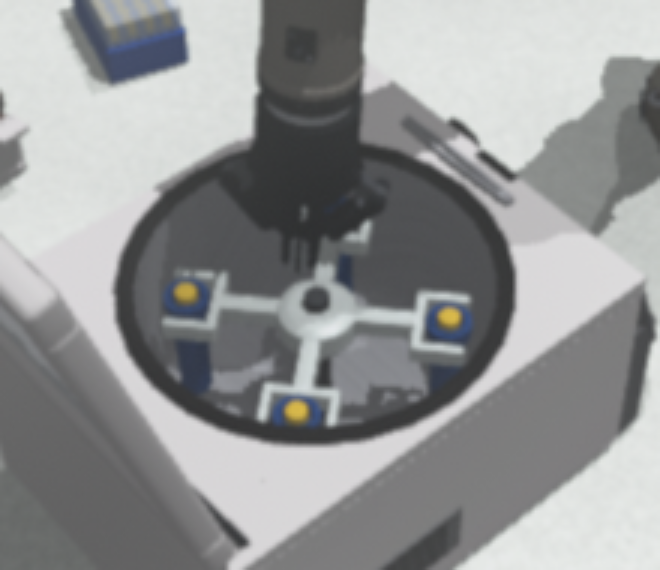

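The three caps show at about (186,292), (449,317) and (296,410) in the crop. The empty arm is being pushed at front-right, behind the gripper. I'll work out the rotor angle from the caps.

```bash
cat > ang.py <<'E'
from h import *
from scipy import ndimage
def caps(name,show=None):
    p=ctrl.get_image(name);c=p["color"]
    hsv=cv2.cvtColor(c,cv2.COLOR_RGB2HSV);m=cv2.inRange(hsv,(15,110,90),(35,255,255))
    l,n=ndimage.label(m);out=[]
    for i in range(1,n+1):
        ys,xs=np.nonzero(l==i)
        if len(xs)<6: continue
        P=atz(p,(xs.mean(),ys.mean()),.190);d=P[:2]-np.array([.577,.0315]);r=np.hypot(*d)
        if .08<r<.12: a=np.degrees(np.arctan2(d[1],d[0]));out.append((round(a,1),round(1e3*r,1),len(xs)))
    print(name,out);b=[(o[0]+45)%90-45 for o in out]
    if b: print("mod90",np.round(b,1))
    if show: cv2.imwrite("pics/"+show,c[:,:,::-1])
if __name__=="__main__":
    import sys
    caps("scene",sys.argv[1]+"s.png");caps("top",sys.argv[1]+"t.png")
E
python3 ang.py k1
```

```text
scene [(np.float64(-47.3), np.float64(99.8), 37), (np.float64(128.3), np.float64(95.9), 37), (np.float64(39.4), np.float64(102.0), 46)]
mod90 [42.7 38.3 39.4]
top [(np.float64(40.2), np.float64(99.1), 39), (np.float64(-48.8), np.float64(98.2), 34), (np.float64(129.9), np.float64(97.4), 41)]
mod90 [40.2 41.2 39.9]
```

Emit:
carry_out --series "0 0 -0.0034 0.05;0 0 -0.0034 0.05;0 0 -0.0034 0.05;0 0 -0.0034 0.05;0.0003 0 -0.0034 0.05;0.0003 0 -0.0034 0.05;0.0005 0 -0.0034 0.05;0.0005 0 -0.0034 0.05;0 0 0 0"

```text
time: 11.12
tcp_pos: [0.5371, -0.0067, 0.1766]
tcp_rot: [[-0.956, 0.064, 0.285], [-0.288, -0.037, -0.957], [-0.05, -0.997, 0.054]]
force: [0.5, 0.2, 0.0]
finger_gap: -0.001
```

```bash
python3 st.py;python3 ang.py k2
```

```text
t 11.12 phi -163.2 along 49.2 perp 25.1 r 55.3 ang -136.2 z 0.1766 yax [ 0.064 -0.037 -0.997] F [0.5 0.2 0. ] q7 -0.96
scene [(np.float64(-68.2), np.float64(98.6), 30), (np.float64(106.5), np.float64(97.5), 41), (np.float64(18.7), np.float64(102.2), 45)]
mod90 [21.8 16.5 18.7]
top [(np.float64(19.0), np.float64(98.9), 40), (np.float64(-69.5), np.float64(99.1), 18), (np.float64(108.2), np.float64(98.0), 39)]
mod90 [19.  20.5 18.2]
```

Emit:
carry_out --series "0.0006 0 -0.0032 0.045;0.0006 0 -0.0034 0.045;0.0006 0 -0.0034 0.045;0.0006 0 -0.0034 0.045;0.0006 0 -0.0034 0.045;0.0006 0 -0.0034 0.04;0 0 0 0;0 0 0 0"

```text
time: 11.88
tcp_pos: [0.5301, 0.0067, 0.1762]
tcp_rot: [[-0.998, 0.064, 0.023], [-0.025, -0.041, -0.999], [-0.063, -0.997, 0.043]]
force: [-0.1, -0.7, -0.9]
finger_gap: -0.0
```

```bash
python3 st.py;python3 ang.py k3
```

```text
t 11.88 phi -178.5 along 47.5 perp 23.6 r 53.0 ang -152.1 z 0.1762 yax [ 0.064 -0.041 -0.997] F [-0.1 -0.7 -0.9] q7 -1.21
scene [(np.float64(-84.6), np.float64(96.8), 27), (np.float64(3.3), np.float64(102.1), 44), (np.float64(90.3), np.float64(98.8), 44)]
mod90 [5.4 3.3 0.3]
top [(np.float64(3.1), np.float64(99.3), 39), (np.float64(-86.9), np.float64(97.5), 24), (np.float64(92.1), np.float64(98.4), 36)]
mod90 [3.1 3.1 2.1]
```

Emit:
carry_out --series "0 0 -0.002 0;0 0 -0.0015 0;0 0 0 0;0 0 0 0"

```text
time: 12.32
tcp_pos: [0.5302, 0.0098, 0.1761]
tcp_rot: [[-0.998, 0.064, 0.024], [-0.026, -0.04, -0.999], [-0.063, -0.997, 0.042]]
force: [0.5, 0.6, -0.1]
finger_gap: 0.003
```

```bash
python3 st.py;python3 ang.py k4
```

```text
t 12.32 phi -178.5 along 47.4 perp 20.4 r 51.6 ang -155.2 z 0.1761 yax [ 0.064 -0.04  -0.997] F [ 0.5  0.6 -0.1] q7 -1.21
scene [(np.float64(-86.6), np.float64(97.2), 27), (np.float64(1.7), np.float64(102.3), 44), (np.float64(88.6), np.float64(98.9), 42)]
mod90 [ 3.4  1.7 -1.4]
top [(np.float64(1.3), np.float64(98.9), 41), (np.float64(90.4), np.float64(98.4), 38), (np.float64(-88.3), np.float64(97.3), 25)]
mod90 [1.3 0.4 1.7]
```

Emit:
carry_out --series "0 0 0.005 0;0 0 0.005 0;0 0 0.002 0;0 0 0 0;0 -0.015 0.001 0;0 -0.02 0.001 0;0 -0.025 0.001 0;0 -0.03 0.001 0;0 -0.03 0 0;0 -0.03 0 0"

```text
time: 13.25
tcp_pos: [0.516, -0.0029, 0.3254]
tcp_rot: [[-0.999, 0.048, 0.018], [-0.02, -0.044, -0.999], [-0.047, -0.998, 0.045]]
force: [-0.4, 0.4, 0.5]
finger_gap: 0.0
```

Emit:
carry_out --series "0 -0.03 0 0;0 -0.03 0 0;0 -0.03 0 0;0.02 -0.02 0 0;0.03 0 0 0;0.03 0 0 0;0.03 0 0 0;0.03 0 0 0;0 0 0 0;0 0 0 0"

```text
time: 14.08
tcp_pos: [0.3808, 0.0, 0.4318]
tcp_rot: [[-0.999, 0.051, 0.016], [-0.018, -0.037, -0.999], [-0.05, -0.998, 0.038]]
force: [-0.3, 0.2, -0.7]
finger_gap: -0.003
```

```bash
python3 st.py;python3 ang.py k5
python3 - <<'E'
from h import *
p=ctrl.get_image("top")
for k,z in dict(empty_place=.188,empty_arm=.185,forceps=.215).items():
    for q in ctrl.spot_point(k,p)[:2]: print(k,q["score"],atz(p,q["xy"],z))
E
```

```text
t 14.08 phi -179.0 along 196.7 perp 28.0 r 198.7 ang -170.9 z 0.4318 yax [ 0.051 -0.037 -0.998] F [-0.3  0.2 -0.7] q7 -2.11
scene [(np.float64(-86.3), np.float64(97.5), 34), (np.float64(1.6), np.float64(102.2), 43), (np.float64(88.6), np.float64(98.9), 42)]
mod90 [ 3.7  1.6 -1.4]
top [(np.float64(1.3), np.float64(98.9), 41), (np.float64(90.4), np.float64(98.6), 39), (np.float64(-88.7), np.float64(97.2), 34)]
mod90 [1.3 0.4 1.3]
empty_place 0.57 [0.49037592 0.03393508 0.188     ]
empty_arm 0.88 [0.53504327 0.02195934 0.185     ]
```

View pics/k5t.png

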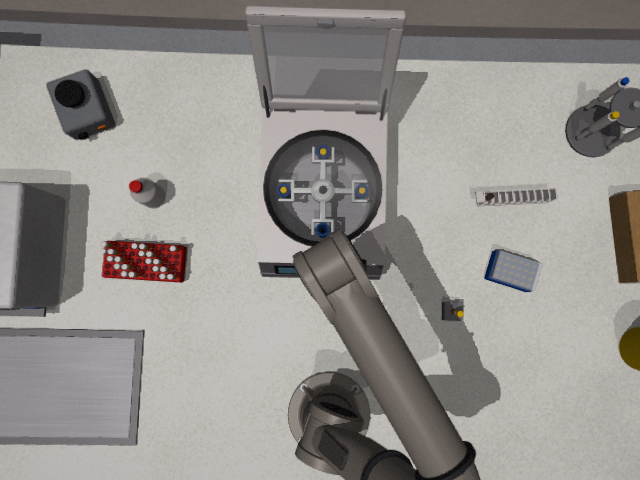

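View pics/k5s.png

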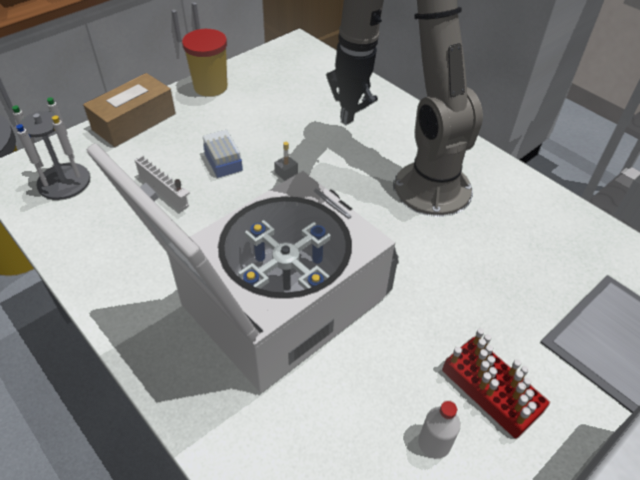

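The empty bucket stands at the front, at (322,229) in the top view, in line with the hub at (322,189). All three caps are seated, the bystanders haven't moved, and the arm is clear at rest. I'm handing the job in.

```bash
python3 -c "
from workcell import ctrl
print(ctrl.sense()['dq'].round(3) if hasattr(ctrl.sense()['dq'],'round') else ctrl.sense()['dq']);print(ctrl.hand_in())"
```

```text
[-0.003 -0.    -0.005 -0.001 -0.     0.003 -0.002]
the job is handed in; nothing more can be done
None
```

The empty bucket now stands at the front of the centrifuge, about 1° (roughly 2 mm) off the middle line by the top camera. I handed the job in at about 14 s, and no verdict is reported.

With the gripper shut, I lowered a fingertip beside the empty bucket's arm. I pushed that arm about 171° clockwise at around 0.6 rad/s, with wrist force readings of about 2 N or less, then backed off and lifted clear.

**Last checks:**
- **Rotor:** its angle did not change between the end of the push and after the arm had withdrawn.
- **Tubes and bystanders:** the three caps look seated. The bystanders look unmoved by eye in both views, but I did not measure their positions.
- **Robot:** it touches nothing and was at rest.

**Disagreements:**
- **Scene camera:** its angles scattered by a few degrees, from -1.4° to 3.7°, still well inside the 10° limit.
- **Point finder:** it put the empty arm about 10 mm to one side (y = 0.022), which does not fit the caps or the bucket mouth it found at y = 0.034. I went by the caps.
- **Forceps:** the arm hid them in the last top view, so I saw them only in the scene view, apparently undisturbed.

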